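# Lower the square bench dogs

## Robot

A 7-joint arm with a two-finger parallel gripper is mounted at the origin on the work surface. World frame = base frame: x ahead of the robot, y to its left, z up, the work surface at z = 0. Lengths are in mm, angles in degrees, forces in N, time in s.
With the tool pointing down it reaches from about 400 to 850 mm from the base axis. Payload 10.4 kg.
Tool frame: the origin (TCP) lies midway between the tips of the shut fingers; the grasp point (between the pads) lies 19 mm behind it (bot.pinch_z is the distance from the TCP to the grasp point, in mm); z points along the fingers, y is the direction in which the jaws open and shut (so a half turn about z gives the same grasp; the last joint's range is limited). The gripper opens to 87 mm and grips with 3 to 60 N. Pads are 19 mm wide; open, the fingers measure 117 mm over their backs; the gripper's body (75 mm by 190 mm) begins 51 mm behind the grasp point.
Start: joints at [64.194, 19.034, -3.707, 83.658, 1.238, 77.344, -5.071], TCP at [259.317, -568.688, 222.576] pointing down, gripper open.
Joint ranges: [-148.97, 148.97], [-28.65, 121.19], [-84.17, 76.75], [9.2, 138.47], [-72.65, 252.65], [3.7, 117.97], [-149.18, 149.18]. Speed limits (degrees/s): [127.2, 127.2, 159.86, 159.86, 180, 180, 180].

## Interface

Orientations are given as a 3x3 rotation matrix whose columns are the frame's x, y, z axes.
In Python, from cell import bot, viewer gives the robot as it stands. The module is installed in compiled form; this text tells all that it offers.
- The arm moves only by the tool move_arm, never from a script. Its argument "targets" is text: rows parted by semicolons, each of 5 numbers parted by spaces: the opening, from 0 (shut) to 1 (fully open), then the shift along the world's x, y, z in mm, then the turn about the world's z in degrees. A call has 1 to 8 rows; each row shifts and turns the pose as measured when the row begins; what a row does not reach is not made up. A row lasts 1/8 s, in which the tool goes at most 62.5 mm and 10.7 degrees, less where a joint would pass 70% of its speed; a pose out of reach is approached as far as the arm can. A call with a gripper value outside its range is refused whole. The fingers move at their own pace and stop on an object; "newtons" is the grip in N (left out, the last holds). Time passes only in rows, so rows that do not move let the fingers close. It gives the time, the measured TCP pose, the force and the opening at its end, in the units of the state.
- bot.get_state(): the state, without advancing time (a new reading comes with each control period).
- viewer.get_image(name): name is "scene" or "top"; returns a dict with "img" (384x512x3 uint8, red, green, blue), "depth" (384x512 float32, mm along the optical axis (not along the pixel's ray), 0 where there is no reading), "vertical_fov" (degrees; the focal length in pixels is half the picture's height over the tangent of half this angle, whatever the lens; pixels are square), "cx", "cy" (the principal point, pixels), "T" (4x4, takes a point from camera to world coordinates). Camera axes: x right, y down, z forward; pixel columns grow to the right and rows downward; lengths in mm; the calibration is good to about 2 mm. A picture is of the moment at which its call begins.
- bot.close_job(): hands the job in, once; it reports no verdict.
The state is a dict: "time": time; "joint_positions": joint angles; "qvel": joint speeds; "tau": joint torques, N m; "position": TCP position; "eef_rot": TCP orientation; "force": force on the tool from outside, world axes, zero at the start; "ft_torque": the same for the moment, N m; "opening": finger opening in mm.
Only numpy, scipy, OpenCV 4.12 (cv2) and the standard library are available. Lean on these libraries where they do the work, as an engineer would, in place of code of your own. Each camera call takes 0.05 s, during which the arm holds its last target. There are 200 camera calls.

## Task

Two of the six wooden bench dogs in the clamping board have square heads and are in the way of the next carving: with the fingertips, press each of these two gently down until its head rests on its steel collar, then withdraw. Leave the four round-headed dogs standing just as they are, and do not pull up a dog or move, lift or tip any of the tools and other things about.

Things in the scene. Friction and masses are not known exactly. Their poses are not given: they have to be found in the camera images.
- board: dark wooden clamping board, fixed on the bench, 260 (x) x 380 (y) x 40 high; origin at the centre of its underside, z up. Six bench dogs stand in it in two rows of three; neighbouring dogs are at least 120 apart
- square_a_top (a point): top centre of a square-headed bench dog: flat head 44 x 44 square, 12 thick, on a 24 diameter shank that slides vertically in a steel collar (56 diameter, 3 high above the board). All dogs are of the same wood. At the start the head's underside is 16 to 24 above the collar (top 71 to 79 above the bench); fully down, head on collar, its top is 55 above the bench (mm)
- square_b_top (a point): top centre of a square-headed bench dog: flat head 44 x 44 square, 12 thick, on a 24 diameter shank that slides vertically in a steel collar (56 diameter, 3 high above the board). All dogs are of the same wood. At the start the head's underside is 16 to 24 above the collar (top 71 to 79 above the bench); fully down, head on collar, its top is 55 above the bench (mm)
- round_a_top (a point): top centre of a round-headed bench dog: flat head 44 diameter round, 12 thick, on a 24 diameter shank that slides vertically in a steel collar (56 diameter, 3 high above the board). All dogs are of the same wood. At the start the head's underside is 16 to 24 above the collar (top 71 to 79 above the bench); fully down, head on collar, its top is 55 above the bench (mm)
- round_b_top (a point): top centre of a round-headed bench dog: flat head 44 diameter round, 12 thick, on a 24 diameter shank that slides vertically in a steel collar (56 diameter, 3 high above the board). All dogs are of the same wood. At the start the head's underside is 16 to 24 above the collar (top 71 to 79 above the bench); fully down, head on collar, its top is 55 above the bench (mm)
- round_c_top (a point): top centre of a round-headed bench dog: flat head 44 diameter round, 12 thick, on a 24 diameter shank that slides vertically in a steel collar (56 diameter, 3 high above the board). All dogs are of the same wood. At the start the head's underside is 16 to 24 above the collar (top 71 to 79 above the bench); fully down, head on collar, its top is 55 above the bench (mm)
- round_d_top (a point): top centre of a round-headed bench dog: flat head 44 diameter round, 12 thick, on a 24 diameter shank that slides vertically in a steel collar (56 diameter, 3 high above the board). All dogs are of the same wood. At the start the head's underside is 16 to 24 above the collar (top 71 to 79 above the bench); fully down, head on collar, its top is 55 above the bench (mm)
- square_a (a joint): how far this square dog is pushed down, in m: starts between 0 and 0.008, 0.024 is fully down on a hard stop, negative is pulled up. It slides down against about 5 N of friction and stays where it is left, with no spring
- square_b (a joint): how far this square dog is pushed down, in m: starts between 0 and 0.008, 0.024 is fully down on a hard stop, negative is pulled up. It slides down against about 5 N of friction and stays where it is left, with no spring
- gouge: carving gouge lying on the board between the dogs, 220 long, 24 wide, 22 high, wooden handle and steel blade; origin under the ferrule where blade meets handle, blade along +x (mm); loose, to be left alone
- figure: small turned wooden figure standing on the board between the dogs, 36 diameter, 58 high; origin under its foot (mm); loose, to be left alone
- mallet: round carver's mallet standing on its head left of the board, 88 diameter, 213 high; origin under its head (mm); loose, to be left alone
- jar: amber jar of oil left of the board, 64 diameter, 85 high; origin under its base (mm); loose, to be left alone
- stone: grey sharpening stone lying right of the board, 180 x 55 x 25; origin at the centre of its underside, long along x (mm); loose, to be left alone
- blank: half-turned pale wooden figure standing right of the board, 92 diameter, 188 high; origin under its foot (mm); loose, to be left alone
- chisel: wide chisel lying left of the board, 220 long, 22 high; origin under its ferrule, blade along +x (mm); loose, to be left alone

How it is judged:
By the outcome, as a careful person would: the job done as asked, in the order asked, and still so for the second after the job is handed in, with the robot touching nothing.
It also fails if it takes over 35 s, if anything falls off the work surface, if the arm or the gripper's body presses on something with over 40 N, if the wrist force passes 120 N, or if a joint passes its speed limit or range.

## Working session

There is one attempt and no reset: what is moved stays moved. The work goes in short steps, Python scripts to look and compute and a tool call to move; the robot and the scene stay as the last step left them, time stands still between calls to the robot, and variables do not carry over. Pictures are saved under pics/ and viewed, about 8 in all and at most 12, crops included, and the job is handed in when it is done.

Besides the shell and the picture viewer there is one more tool, called after ">>>" as a command line: name --argument value ..., lists and objects as JSON in quotes. move_arm: Moves the arm, as the interface text tells. Its arguments: {"type":"object","properties":{"targets":{"type":"string"},"newtons":{"type":"number"}},"required":["targets"]}

```bash
mkdir -p pics; cat > h.py <<'E'
import numpy as np,cv2
from cell import bot,viewer
def look(n,f):
    d=viewer.get_image(n); np.savez('pics/'+f+'.npz',**d); cv2.imwrite('pics/'+f+'.png',cv2.cvtColor(d['img'],cv2.COLOR_RGB2BGR)); return d
def cloud(d):
    D=d['depth']; f=D.shape[0]/2/np.tan(np.radians(d['vertical_fov']/2)); v,u=np.mgrid[:D.shape[0],:D.shape[1]]
    P=np.stack([(u-d['cx'])/f*D,(v-d['cy'])/f*D,D,np.ones_like(D)],-1)
    return (P@np.asarray(d['T']).T)[...,:3]
E
python3 - <<'E'
from h import *
a=look('top','t0');b=look('scene','s0')
both=np.hstack([a['img'],b['img']])
print(a['T'],a['vertical_fov'],b['T'])
s=bot.get_state();print(s['time'],s['position'],s['force'],s['eef_rot'],s['opening'])
E
```

```text
[[ 9.10339929e-05 -9.96749479e-01  8.05634410e-02  3.99720784e+02]
 [-9.99996508e-01 -3.03512426e-04 -2.62516315e-03  6.23435247e+01]
 [ 2.64108201e-03 -8.05629207e-02 -9.96746026e-01  1.36237227e+03]
 [ 0.00000000e+00  0.00000000e+00  0.00000000e+00  1.00000000e+00]] 53.82293685481419 [[ 2.51472235e-01  8.33605185e-01 -4.91796817e-01  1.02424722e+03]
 [ 9.67811803e-01 -2.21879921e-01  1.18783902e-01 -3.38523706e+01]
 [-1.01009626e-02 -5.05837618e-01 -8.62569577e-01  9.30370312e+02]
 [ 0.00000000e+00  0.00000000e+00  0.00000000e+00  1.00000000e+00]]
0.1 [ 259.14398187 -568.36656496  221.83129782] [-0.27862275  0.85822224  0.34316515] [[ 9.09874222e-01  4.14883772e-01 -5.97061223e-04]
 [ 4.14884195e-01 -9.09873516e-01  1.13547273e-03]
 [-7.21609833e-05 -1.28084863e-03 -9.99999177e-01]] 86.967135079692
```

View pics/t0.png

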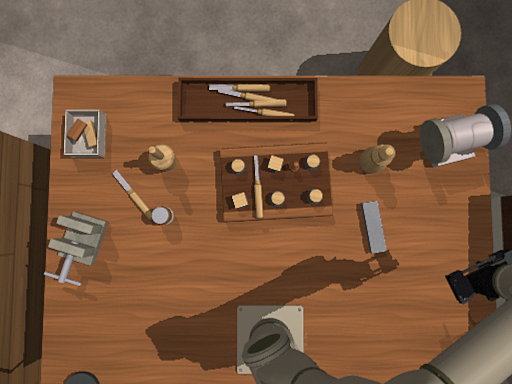

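View pics/s0.png

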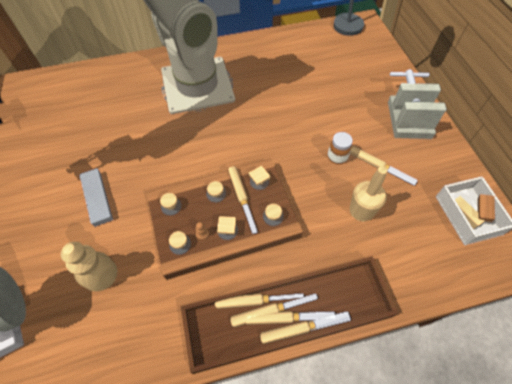

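The top view shows six dogs, with square heads at about (240,200) and (275,163). In the scene view the same two are at (260,177) and (227,226), so the views agree. The gouge lies beside the first and the figure stands at (294,167), right of the second.

```bash
python3 - <<'E'
from h import *
for n in 't0','s0':
    d=dict(np.load(f'pics/{n}.npz'));P=cloud(d)
    ok=(P[...,2]>50)&(P[...,2]<90)&(P[...,0]>400)&(P[...,0]<760)&(P[...,1]>-180)&(P[...,1]<240)
    k,l,st,c=cv2.connectedComponentsWithStats(ok.astype(np.uint8))
    for i in range(1,k):
        if st[i,4]<25: continue
        Q=P[l==i]; r=cv2.minAreaRect(Q[:,:2].astype(np.float32))
        print(n,c[i].round(),st[i,4],np.median(Q,0).round(1),'rect',np.round(r[0]),np.round(r[1]),round(r[2]),'z',np.percentile(Q[:,2],[10,90]).round(1))
d=dict(np.load('pics/t0.npz'));P=cloud(d)
im=cv2.resize(d['img'][135:230,205:345],None,fx=5.5,fy=5.5,interpolation=cv2.INTER_CUBIC)
cv2.imwrite('pics/c0.png',im[...,::-1])
E
```

```text
t0 [312. 161.] 129 [ 617.7 -145.2   77.2] rect [ 618. -145.] [40. 43.] 89 z [73.6 80.1]
t0 [257. 192.] 331 [505.1  44.3  59.8] rect [531.  44.] [218.  24.] 4 z [53.5 64.5]
t0 [275. 163.] 168 [610.2 -17.2  78.2] rect [610. -17.] [43. 44.] 72 z [75.  81.5]
t0 [237. 166.] 130 [600.9 113.1  75.3] rect [602. 113.] [41. 42.] 1 z [71.8 79.2]
t0 [293. 167.] 37 [597.2 -77.9  56.4] rect [600. -80.] [28. 22.] 52 z [50.8 84.2]
t0 [315. 196.] 132 [ 497.2 -152.7   79.7] rect [ 497. -153.] [41. 41.] 89 z [76.  82.3]
t0 [239. 200.] 169 [483.4 105.8  78.5] rect [482. 107.] [43. 46.] 18 z [74.9 81.3]
t0 [277. 198.] 130 [490.7 -23.8  73.9] rect [491. -24.] [41. 41.] 1 z [70.1 76.8]
s0 [241. 194.] 436 [515.5  42.8  57.6] rect [534.  44.] [218.  24.] 4 z [51.4 60.9]
s0 [259. 176.] 240 [486.9 103.8  75.3] rect [484. 104.] [46. 45.] 17 z [71.2 77.8]
s0 [215. 189.] 193 [495.3 -25.4  70.5] rect [493. -25.] [42. 43.] 75 z [67.  72.7]
s0 [168. 201.] 205 [ 503.5 -154.3   76.5] rect [ 501. -155.] [43. 42.] 77 z [73.3 78.6]
s0 [273. 212.] 212 [605.8 111.4  72.3] rect [605. 111.] [43. 42.] 23 z [69.2 74.5]
s0 [226. 225.] 283 [613.4 -18.   75.8] rect [612. -18.] [44. 46.] 73 z [73.3 77.6]
s0 [201. 232.] 79 [612.8 -83.4  73.7] rect [611. -84.] [16. 26.] 7 z [51.7 81. ]
s0 [177. 240.] 235 [ 622.2 -146.8   74. ] rect [ 620. -147.] [43. 42.] 58 z [70.5 76.1]
```

View pics/c0.png

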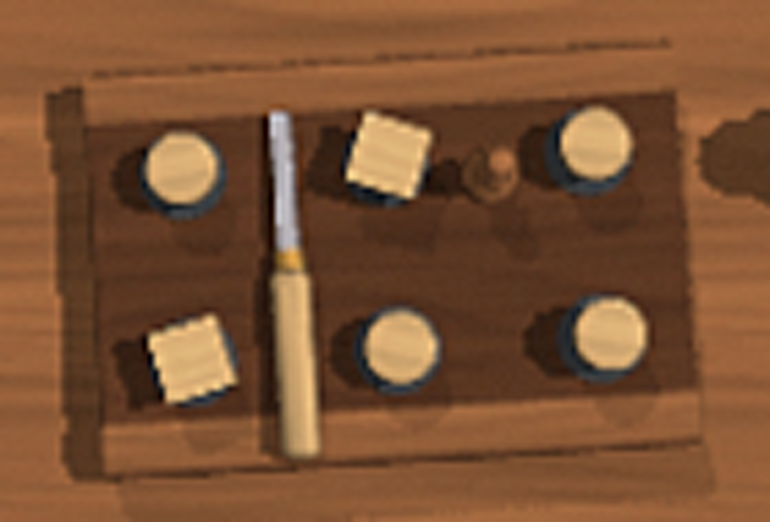

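>>> move_arm --targets "0 20 40 8 0; 0 25 42 0 0; 0 27 43 0 0; 0 27 43 0 0; 0 27 43 0 0; 0 27 43 0 0; 0 27 43 0 0; 0 27 43 0 0" --newtons 20

```text
time: 1.1
position: [466.4, -219.6, 226.8]
eef_rot: [[0.913, 0.407, -0.005], [0.407, -0.913, 0.003], [-0.003, -0.005, -1.0]]
force: [0.7, -0.7, 0.1]
opening: 14.8
```

>>> move_arm --targets "0 30 42 0 0; 0 30 42 0 0; 0 30 42 0 0; 0 25 35 -10 0; 0 15 22 -25 0; 0 5 8 -30 0; 0 0 0 -20 0; 0 0 0 0 0"

```text
time: 2.1
position: [604.6, -16.2, 137.0]
eef_rot: [[0.911, 0.413, -0.008], [0.413, -0.911, 0.006], [-0.005, -0.009, -1.0]]
force: [-0.1, 0.9, 0.9]
opening: 0.5
```

>>> move_arm --targets "0 4 -1 -15 0; 0 3 -1 -15 0; 0 0 0 -12 0; 0 0 0 -6 0; 0 0 0 0 0"

```text
time: 2.72
position: [612.6, -19.4, 87.3]
eef_rot: [[0.911, 0.412, -0.007], [0.412, -0.911, 0.005], [-0.004, -0.007, -1.0]]
force: [0.5, -0.2, 0.1]
opening: 0.4
```

```bash
python3 - <<'E'
from h import *
a=look('top','t1');b=look('scene','s1')
c=np.hstack([cv2.resize(a['img'][130:230,220:345],(400,320)),cv2.resize(b['img'][140:260,150:300],(400,320))])
cv2.imwrite('pics/c1.png',c[...,::-1])
print(bot.get_state()['position'],bot.get_state()['force'])
E
```

```text
[613.03279198 -19.2833771   87.99832747] [-0.2291896  -0.4914816   0.55914586]
```

View pics/c1.png

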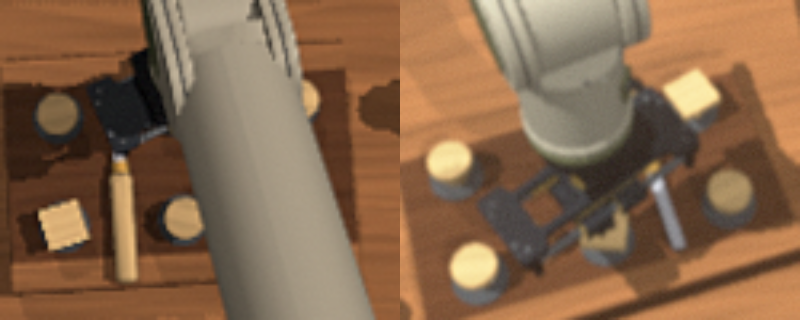

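The scene crop (right half, about (605,225)) shows the fingertips over the far square head, with the gripper's body clear of the other dogs. I'll press in small steps.

>>> move_arm --targets "0 -1 2 -5 0; 0 0 0 -5 0; 0 0 0 -4 0; 0 0 0 -4 0"

```text
time: 3.32
position: [612.7, -17.0, 70.8]
eef_rot: [[0.911, 0.412, -0.003], [0.412, -0.911, 0.005], [-0.001, -0.006, -1.0]]
force: [-2.3, 0.5, 5.3]
opening: 0.7
```

Sliding at about 5 N, as expected.

>>> move_arm --targets "0 0 0 -4 0; 0 0 0 -4 0; 0 0 0 -3 0; 0 0 0 -2 0"

```text
time: 3.82
position: [612.7, -17.0, 57.9]
eef_rot: [[0.911, 0.412, -0.003], [0.412, -0.911, 0.004], [-0.001, -0.005, -1.0]]
force: [-1.3, -0.4, 5.5]
opening: 0.8
```

>>> move_arm --targets "0 0 0 -1.5 0; 0 0 0 -1.5 0; 0 0 0 0 0"

```text
time: 4.2
position: [612.7, -17.0, 55.5]
eef_rot: [[0.911, 0.412, -0.003], [0.412, -0.911, 0.004], [-0.001, -0.005, -1.0]]
force: [-1.7, -1.0, 3.9]
opening: 0.5
```

>>> move_arm --targets "0 0 0 -1 0; 0 0 0 -1 0"

```text
time: 4.45
position: [612.8, -17.0, 55.4]
eef_rot: [[0.911, 0.412, -0.003], [0.412, -0.911, 0.003], [-0.001, -0.004, -1.0]]
force: [-7.9, -0.8, 15.8]
opening: 1.0
```

Hard stop: the force rose to 16 N with z steady at 55.4. I'll withdraw and go to the other one.

>>> move_arm --targets "0 0 0 10 0; 0 0 0 25 0; 0 -10 10 30 0; 0 -28 26 10 0; 0 -35 33 0 0; 0 -30 28 0 0; 0 -20 18 0 0; 0 -5 5 0 0"

```text
time: 5.45
position: [482.3, 105.5, 132.9]
eef_rot: [[0.912, 0.41, 0.001], [0.41, -0.912, 0.004], [0.002, -0.004, -1.0]]
force: [0.4, -0.6, -0.4]
opening: 0.4
```

>>> move_arm --targets "0 0 0 0 0"

```text
time: 5.58
position: [482.8, 105.2, 133.1]
eef_rot: [[0.912, 0.411, 0.002], [0.411, -0.912, 0.004], [0.003, -0.003, -1.0]]
force: [-0.1, -0.1, -0.3]
opening: 0.3
```

>>> move_arm --targets "0 1 0 -20 0; 0 0 0 -18 0; 0 0 0 -8 0; 0 0 0 -5 0; 0 0 0 -4 0; 0 0 0 -4 0"

```text
time: 6.32
position: [486.9, 102.4, 72.5]
eef_rot: [[0.914, 0.406, 0.003], [0.406, -0.914, 0.004], [0.004, -0.003, -1.0]]
force: [-4.0, -0.6, 4.9]
opening: 0.4
```

>>> move_arm --targets "0 0 0 -4 0; 0 0 0 -4 0; 0 0 0 -4 0; 0 0 0 -3 0; 0 0 0 -1.5 0"

```text
time: 6.95
position: [486.8, 102.4, 56.6]
eef_rot: [[0.914, 0.407, 0.003], [0.407, -0.914, 0.003], [0.004, -0.002, -1.0]]
force: [-2.5, -0.1, 4.5]
opening: 0.4
```

>>> move_arm --targets "0 0 0 -1.5 0; 0 0 0 -1 0; 0 0 0 -1 0"

```text
time: 7.32
position: [487.0, 102.4, 55.3]
eef_rot: [[0.914, 0.407, 0.003], [0.407, -0.914, 0.002], [0.004, -0.0, -1.0]]
force: [-9.8, -2.4, 20.8]
opening: 0.5
```

Also on the stop (21 N at z 55.3). I'll withdraw upward and swing out of view.

>>> move_arm --targets "0 0 0 10 0; 0 0 0 30 0; 0 0 0 50 0; 0 0 -20 55 0; 0 0 -40 20 0; 0 0 -50 0 0; 0 0 -50 0 0; 0 0 -50 0 0"

```text
time: 8.32
position: [488.4, -108.9, 228.9]
eef_rot: [[0.909, 0.416, 0.013], [0.416, -0.91, 0.003], [0.013, 0.003, -1.0]]
force: [0.2, 1.0, -0.3]
opening: 0.5
```

>>> move_arm --targets "0 -10 -50 0 0; 0 -20 -50 0 0; 0 -25 -50 0 0; 0 -25 -50 0 0; 0 -25 -50 0 0; 0 -25 -40 0 0; 0 -10 -20 0 0; 0 0 0 0 0"

```text
time: 9.32
position: [342.7, -433.6, 230.7]
eef_rot: [[0.911, 0.411, 0.02], [0.411, -0.912, -0.002], [0.018, 0.01, -1.0]]
force: [0.3, 0.3, 0.2]
opening: -0.1
```

```bash
python3 - <<'E'
from h import *
a=look('top','t2');b=look('scene','s2')
c=np.hstack([cv2.resize(a['img'][100:260,100:400],(450,240)),cv2.resize(b['img'][100:300,30:430],(350,240))])
cv2.imwrite('pics/c2.png',c[...,::-1])
s=bot.get_state();print(s['time'],s['position'],s['force'])
for n in 't','s':
    P0=cloud(dict(np.load(f'pics/{n}0.npz')));P=cloud(dict(np.load(f'pics/{n}2.npz')))
    for x,y,k in ((484,105,'SA'),(611,-17,'SB'),(619,-146,'r'),(603,112,'r'),(499,-154,'r'),(492,-24,'r'),(520,44,'gouge'),(605,-81,'fig')):
        z=[]
        for Q in P0,P:
            m=(np.hypot(Q[...,0]-x,Q[...,1]-y)<14); z.append(round(float(np.median(Q[m][:,2])),1))
        print(n,k,x,y,z)
E
```

```text
9.425 [ 344.24194623 -431.63182627  230.76778153] [ 0.593586    0.53418282 -0.58196085]
t SA 484 105 [78.6, 55.9]
t SB 611 -17 [78.3, 56.5]
t r 619 -146 [77.6, 76.8]
t r 603 112 [75.4, 75.1]
t r 499 -154 [80.0, 79.7]
t r 492 -24 [73.6, 73.7]
t gouge 520 44 [61.9, 62.7]
t fig 605 -81 [85.6, 84.0]
s SA 484 105 [76.1, 53.3]
s SB 611 -17 [76.0, 53.1]
s r 619 -146 [74.3, 74.2]
s r 603 112 [72.3, 72.4]
s r 499 -154 [76.3, 77.0]
s r 492 -24 [70.7, 70.8]
s gouge 520 44 [59.6, 59.3]
s fig 605 -81 [76.8, 77.2]
```

View pics/c2.png

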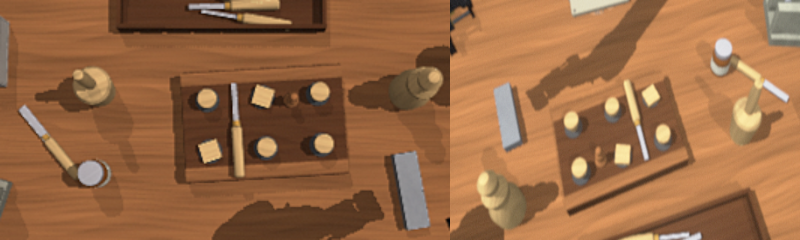

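Both square heads are down on their collars, at (209,150) and (262,96) in the left crop. The other dogs, tools and figures stand as before.

```bash
python3 -c "
from cell import bot
print(bot.close_job())"
```

```text
the job is handed in; nothing more can be done
None
```

I pressed both square-headed dogs down with the shut fingertips, withdrew the arm clear and handed the job in at about 9.4 s. Each slid at about 5 N, then met a hard stop with the fingertips at 55.4 and 55.3 mm and a vertical force of 16 and 21 N.

- **Square dogs:** the final depth check puts their tops at 55.9 and 56.5 mm from the top camera, and 53.3 and 53.1 mm from the scene camera. The cameras disagree by about 3 mm, as they did before I moved anything, and their readings lie either side of the nominal 55 mm.
- **Round dogs and things on the board:** the four round dogs, gouge and figure read the same heights as before to within 1 mm. The one exception is the figure's top-camera reading, which differs by 1.6 mm. Only a few pixels cover it, and the scene camera shows no change (0.4 mm).
- **Everything else:** I checked the mallet, jar, stone, blank and chisel only by eye, and they look undisturbed.
- **Off-centre press:** on the second dog the fingertips drifted about 4 mm off the aimed point on the way down. They stayed well within the head, and the dog went fully down.

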